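Seat the tube-rack plate on the shaker pins and close up the block

ROBOT

A 6-joint arm with a two-finger parallel gripper is mounted at the origin on the work surface. World frame = base frame: x ahead of the robot, y to its left, z up, the work surface at z = 0. Lengths are in m, angles in rad, forces in N, time in s.
With the tool pointing down it reaches from about 0.3 to 0.775 m from the base axis. Payload 14.6 kg.
Tool frame: the origin (TCP) lies midway between the tips of the shut fingers; the grasp point (between the pads) lies 19 mm behind it (tcp_to_grasp is the distance from the TCP to the grasp point, in m); z points along the fingers, y is the line along which they close (so a half turn about z gives the same grasp; the last joint's range is limited). The gripper opens to 94 mm and grips with 3 to 60 N. Pads are 16 mm wide; open, the fingers measure 119 mm over their backs; the gripper's body (75 mm by 177 mm) begins 78 mm behind the grasp point.
Start: joints at [-0.067, 0.3, 1.521, -0, 1.321, -0.067], TCP at [0.55, -0, 0.205] pointing down, gripper open.
Joint ranges: [-3.03, 3.03], [-0.79, 2.21], [0.23, 2.52], [-1.04, 4.18], [0, 3.07], [-2.55, 2.55]. Speed limits (rad/s): [2.22, 2.22, 2.57, 3.14, 3.14, 3.14].

INTERFACE

Orientations are given as [roll, pitch, yaw] about the fixed x, y, z axes, in that order (R = Rz(yaw) Ry(pitch) Rx(roll)).
In Python, from station import * gives the robot as it stands.
- The arm moves only by the tool send_rows, never from a script. Its argument "motion" is a list of rows, each a list of 3 entries, a list of its own where there are three numbers: the shift along the tool's x, y, z in units of 0.03 m (1.0 is 0.03 m), then the turn, a rotation vector about the tool's x, y, z in units of 0.12 rad (1.0 is 0.12 rad), then the opening, from -1 (shut) to 1 (fully open). In form: [[[x, y, z], [rx, ry, rz], grip], ...]. A call has 1 to 12 rows; each row shifts and turns the commanded pose from where the row before left it, along the tool's axes as they then stand; what a row does not reach is not made up. A row lasts 1/10 s, in which the tool goes at most 50 mm and 8.59 degrees, less where a joint would pass 70% of its speed; a pose out of reach is approached as far as the arm can. A call with a number of a shift or a turn outside -1 to 1 is refused whole. A call with a gripper value outside its range is refused whole. The fingers move at their own pace and stop on an object; "squeeze" is the grip in N (left out, the last holds). Time passes only in rows, so rows that do not move let the fingers close. It gives the time, the measured TCP pose, the force, the opening and the grip force at its end, in the units of the state.
- get_obs(): the state, without advancing time (a new reading comes with each control period).
- camera(name): name is "scene" or "side" or "wrist"; returns a dict with "pixels" (400x640x3 uint8, red, green, blue), "depth" (400x640 float32, m along the optical axis (not along the pixel's ray), 0 where there is no reading), "fx", "fy", "cx", "cy" (pixels), "rvec" (rotation vector, rad) and "tvec" (3), from world to camera coordinates, as OpenCV has them. Camera axes: x right, y down, z forward; pixel columns grow to the right and rows downward; lengths in m; the calibration is good to about 2 mm. A picture is of the moment at which its call begins.
- hand_in(): hands the job in; it is judged then, once.
The state is a dict: "time_s": time; "qpos": joint angles; "joint_vel": joint speeds; "tau": joint torques, N m; "ee_pos": TCP position; "eef_rot": TCP orientation; "force": force on the tool from outside, world axes, zero at the start; "moment": the same for the moment, N m; "grip_width": finger opening in m; "grip_force": force on a finger pad.
Only numpy, scipy, OpenCV 4.12 (cv2) and the standard library are available. Lean on these libraries where they do the work, as an engineer would, in place of code of your own. Each camera call takes 0.05 s, during which the arm holds its last target. There are 200 camera calls.

TASK

Pick up the white tube-rack plate from the bench and lower it over the two upright pins on the shaker's platform until it lies flush on the platform. Then bring the loose aluminium tube block, which stands on the same platform, squarely up against the plate's long side so that no gap is left between them and their ends are about level, and let go. Leave the sample rack, the lidded pot and the stack of dishes on the bench where they are.

Things in the scene. Friction and masses are not known exactly. Their poses are not given: they have to be found in the camera images.
- shaker: Bench shaker, fixed: white body under a flat grey platform 220 (x) x 300 (y) mm, top 90 mm above the bench. Two fixed steel pins, 12 mm thick, stand 30 mm high on it (1.5 mm tip chamfer), clamped together in two short slots around point seat. Origin: centre of the underside, on the bench; x and y along the platform's sides, z up; control panel on the -x face.
- seat (a point): Point on the platform's top, 70 mm from its centre towards -y; axes as the shaker's. The pins stand at x = -62 and +62 mm from this point, both at the same y, which may be anywhere from -14 to +14 mm: it differs each time and is not reported, so find it by touch or sight.
- rack_plate: White plate 160 (x) x 100 (y) x 10 mm, 0.35 kg, two 14.5 mm through holes at x = -62 and +62 mm, y = 0. On its middle a tube-rack block 90 (x) x 36 (y) mm with dark tube mouths, top 60 mm above the underside: grip it across the 36 mm. Starts on the bench. Origin: centre of the underside, z up. Either way round fits the pins.
- tube_block: Loose aluminium block 150 (x) x 60 (y) x 35 mm, 0.6 kg, with a grip rib 90 (x) x 20 (y) mm on the middle of its top (rib top 65 mm above the underside). Starts on the platform, on the +y side of the seat. Origin: centre of the underside, z up. Closed up to the plate, its origin is 80 mm from the plate's along the plate's y.
- sample_rack: Bystander: blue rack of capped tubes, 200 (x) x 70 (y) x 100 mm high, on the bench. Origin: centre of the underside.
- sample_pot: Bystander: small clear pot with a red lid, 60 mm in diameter, 75 mm high, on the bench. Origin: centre of the underside.
- dish_stack: Bystander: stack of three culture dishes, 90 mm in diameter, 44 mm high, on the bench. Origin: centre of the underside.

How it is judged:
On the way, in this order (a step that is already met when the one before it is completed fails the run):
1. the rack plate lies flush on the platform with both pins through its holes (x of rack_plate in the frame of seat between -0.006 and 0.006 m and y of rack_plate in the frame of seat between -0.02 and 0.02 m and z of rack_plate in the frame of seat between -0.003 and 0.002 m and angle between the x axis of rack_plate and the x axis of seat, either way round below 0.06 rad and angle between rack_plate's own z axis and vertical below 0.03 rad), for 0.2 s.
2. the tube block is closed up squarely against the seated plate (all of step 1 and (y of tube_block in the frame of rack_plate between 0.076 and 0.082 m or y of tube_block in the frame of rack_plate between -0.082 and -0.076 m) and x of tube_block in the frame of rack_plate between -0.012 and 0.012 m and z of tube_block in the frame of seat between -0.003 and 0.003 m and angle between the x axis of tube_block and the x axis of rack_plate, either way round below 0.03 rad and angle between tube_block's own z axis and vertical below 0.03 rad), for 0.2 s.
At the end, for the whole second after the job is handed in: The rack plate lies flat on the platform over the pins (underside within 2 mm of the platform top), the tube block stands on the platform with its long side against the plate's (gap under 2 mm, parallel within 0.03 rad, ends level within 12 mm), and both are released and at rest (all of step 2 and linear speed of each of rack_plate, tube_block below 0.01 m/s); the robot touches nothing.
It fails at once if the sample rack is disturbed (moved more than 20 mm or tipped) (distance of sample_rack from where it was at the start of the episode above 0.02 m or angle between sample_rack's own z axis and vertical above 0.3 rad).
It fails at once if the sample pot is disturbed (moved more than 20 mm or tipped) (distance of sample_pot from where it was at the start of the episode above 0.02 m or angle between sample_pot's own z axis and vertical above 0.3 rad).
It fails at once if the dish stack is disturbed (moved more than 20 mm or tipped) (distance of dish_stack from where it was at the start of the episode above 0.02 m or angle between dish_stack's own z axis and vertical above 0.3 rad).
It also fails if it takes over 67 s, if anything falls off the work surface, if the arm or the gripper's body presses on something with over 40 N, if the wrist force passes 120 N, or if a joint passes its speed limit or range.

## Working session

There is one attempt and no reset: what is moved stays moved. The work goes in short steps, Python scripts to look and compute and a tool call to move; the robot and the scene stay as the last step left them, time stands still between calls to the robot, and variables do not carry over. Pictures are saved under pics/ and viewed, at most 10 in all, crops included, and the job is handed in when it is done.

Besides the shell and the picture viewer there is one more tool, called after "Emit:" as a command line: name --argument value ..., lists and objects as JSON in quotes. send_rows: Moves the arm, as the interface text tells. Its arguments: {"type":"object","properties":{"motion":{"type":"array"},"squeeze":{"type":"number"}},"required":["motion"]}

```bash
mkdir -p pics
cat > h.py <<'E'
from station import *
import numpy as np, cv2
def snap(n):
    c=camera(n); R=cv2.Rodrigues(np.array(c["rvec"],float))[0]; t=np.array(c["tvec"],float).ravel()
    return c,R,t
def save(c,f): cv2.imwrite("pics/"+f,c["pixels"][:,:,::-1])
def cloud(c,R,t):
    v,u=np.mgrid[0:400,0:640]; d=c["depth"]
    P=np.stack([(u-c["cx"])/c["fx"]*d,(v-c["cy"])/c["fy"]*d,d],-1)
    return (P-t)@R
def ray(c,R,t,uv,z):
    uv=np.atleast_2d(uv).astype(float)
    d=np.c_[(uv[:,0]-c["cx"])/c["fx"],(uv[:,1]-c["cy"])/c["fy"],np.ones(len(uv))]@R
    o=-R.T@t
    return o+d*((z-o[2])/d[:,2])[:,None]
E
python3 - <<'E'
from h import *
o=get_obs(); print(o)
a=[]
for n in["scene","side","wrist"]:
    c,R,t=snap(n); a.append(c["pixels"]); print(n,-R.T@t,R[2])
    np.savez("pics/"+n+"0.npz",pix=c["pixels"],P=cloud(c,R,t))
    save(c,n+"0.png")
E
```

```text
{'time_s': 0.0, 'qpos': array([-6.65964846e-02,  3.00510065e-01,  1.52159684e+00,  7.31675061e-06,
        1.32070117e+00, -6.65915697e-02]), 'joint_vel': array([-0.00108125, -0.00056554, -0.00045571, -0.00106847,  0.0009896 ,
        0.0005148 ]), 'tau': array([-1.53750298e-03, -5.31805658e+01, -3.52735734e+01,  7.07558286e-02,
        2.43994006e-02, -4.79655944e-05]), 'ee_pos': array([5.49729376e-01, 1.89721752e-05, 2.04858294e-01]), 'eef_rot': array([-3.14038040e+00, -8.79481524e-05,  1.57078954e+00]), 'force': array([-0.33462207, -0.61184839,  0.05620198]), 'moment': array([-0.04321397, -0.02852883, -0.01741701]), 'grip_force': 0.0, 'grip_width': 0.0940267348018423}
scene [1.42511713 0.76474812 0.792291  ] [-0.643019   -0.54505125 -0.53800158]
side [ 0.3500693  -0.63978082  0.85892777] [ 0.20187564  0.64437936 -0.7375781 ]
wrist [0.54940875 0.06561176 0.38455169] [-0.00218951 -0.23313707 -0.97244142]
```

View pics/scene0.png

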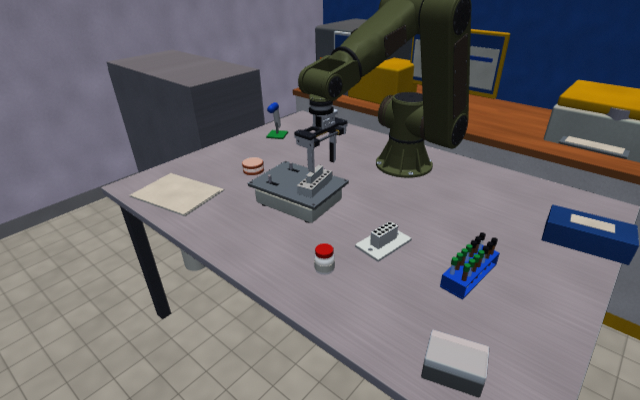

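View pics/side0.png

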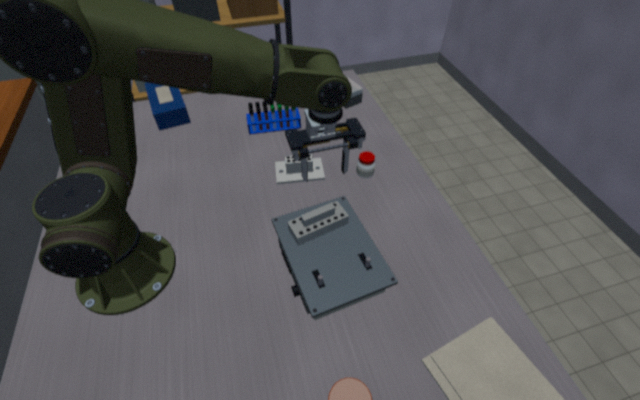

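The scene view shows the plate at (383,240), pot at (324,257), sample rack at (470,268), dishes at (253,166) and shaker at (298,188) with the tube block at (315,181). In the side view the pins are at (319,278) and (365,261), the block is at (318,220), and the plate is at (300,170).

Run:
```python
from h import *
def rect(p,name):
    r=cv2.minAreaRect(p.astype(np.float32)*1000); print(name,len(p),np.round(r[0],1),np.round(r[1],1),round(r[2],2))
for n in["scene","side"]:
    d=np.load(f"pics/{n}0.npz"); P=d["P"]; pix=d["pix"]
    for name,box,zs in [("plate",(360,410,222,258) if n=="scene" else (270,330,150,185),[(.006,.014),(.052,.066)]),
      ("shaker",(240,355,150,220) if n=="scene" else (268,400,190,320),[(.085,.095),(.115,.123),(.122,.129),(.15,.16)])]:
        a,b,c,e=box; Q=P[c:e,a:b].reshape(-1,3); print(n,name,"z hist",[ (round(z,3),k) for k,z in zip(*np.histogram(Q[:,2],np.arange(-.01,.17,.005))) if k>15])
        for z in zs:
            q=Q[(Q[:,2]>z[0])&(Q[:,2]<z[1])]
            if len(q)>4: rect(q[:,:2],f"{z}")
w=cv2.imread("pics/wrist0.png"); s=cv2.imread("pics/side0.png")[150:320,260:400]
cv2.imwrite("pics/m.png",np.vstack([cv2.resize(w,(480,300)),cv2.resize(s,(480,300))[:300]]))
```

```text
scene plate z hist [(np.float64(-0.005), np.int64(289)), (np.float64(0.0), np.int64(431)), (np.float64(0.005), np.int64(285)), (np.float64(0.01), np.int64(309)), (np.float64(0.015), np.int64(29)), (np.float64(0.02), np.int64(37)), (np.float64(0.025), np.int64(33)), (np.float64(0.03), np.int64(29)), (np.float64(0.035), np.int64(36)), (np.float64(0.04), np.int64(30)), (np.float64(0.045), np.int64(37)), (np.float64(0.05), np.int64(35)), (np.float64(0.055), np.int64(98)), (np.float64(0.06), np.int64(116))]
(0.006, 0.014) 575 [536.  246.2] [103.1 164.4] 80.49
(0.052, 0.066) 236 [536.9 245.6] [38.3 90.3] 81.18
scene shaker z hist [(np.float64(-0.005), np.int64(1560)), (np.float64(0.0), np.int64(2093)), (np.float64(0.005), np.int64(64)), (np.float64(0.01), np.int64(87)), (np.float64(0.015), np.int64(105)), (np.float64(0.02), np.int64(116)), (np.float64(0.025), np.int64(123)), (np.float64(0.03), np.int64(126)), (np.float64(0.035), np.int64(125)), (np.float64(0.04), np.int64(213)), (np.float64(0.045), np.int64(143)), (np.float64(0.05), np.int64(99)), (np.float64(0.055), np.int64(72)), (np.flo
[... 1949 characters left out ...]
(np.float64(0.09), np.int64(3198)), (np.float64(0.095), np.int64(78)), (np.float64(0.1), np.int64(80)), (np.float64(0.105), np.int64(80)), (np.float64(0.11), np.int64(82)), (np.float64(0.115), np.int64(102)), (np.float64(0.12), np.int64(398)), (np.float64(0.125), np.int64(323)), (np.float64(0.13), np.int64(38)), (np.float64(0.135), np.int64(49)), (np.float64(0.14), np.int64(42)), (np.float64(0.145), np.int64(38)), (np.float64(0.15), np.int64(154)), (np.float64(0.155), np.int64(88))]
(0.085, 0.095) 7201 [ 521.8 -142.7] [220.6 301.8] 6.06
(0.115, 0.123) 193 [ 519.  -136.9] [154.3 186.8] 6.14
(0.122, 0.129) 667 [ 523.4 -133.2] [151.3 189.6] 11.21
(0.15, 0.16) 242 [510.8 -69.9] [90.5 21.8] 12.07
```

View pics/m.png

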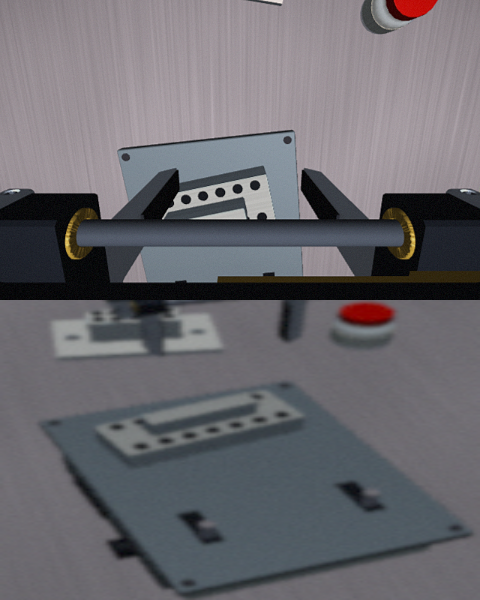

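The montage (wrist view above, side crop below) shows both pins standing in their slots, at crop (203,525) and (370,495). The block sits at a slight angle at the far end of the platform. Next I'll locate the pins.

Run:
```python
from h import *
from scipy.cluster.hierarchy import fclusterdata
for n,cen,a in[("scene",(.5239,-.1391),5.9),("side",(.5218,-.1427),6.06)]:
    P=np.load(f"pics/{n}0.npz")["P"].reshape(-1,3); a=np.radians(a)
    q=P[:,:2]-cen; x=q[:,0]*np.cos(a)+q[:,1]*np.sin(a); y=-q[:,0]*np.sin(a)+q[:,1]*np.cos(a)
    m=(abs(x)<.1)&(y<-.03)&(y>-.12)&(P[:,2]>.096)&(P[:,2]<.135)
    S=np.c_[x,y,P[:,2]][m]
    for s in(-1,1):
        k=S[S[:,0]*s>0]; t=k[k[:,2]>.1165]
        print(n,s,len(k),"shaft",np.round(np.median(k,0),4),"x",k[:,0].min(),k[:,0].max(),"y",k[:,1].min(),k[:,1].max(),"top",len(t),t.mean(0).round(4))
```

```text
scene -1 20 shaft [-0.062  -0.0813  0.1118] x -0.06869361993998073 -0.056660090636171646 y -0.08984270229097235 -0.07680947656695628 top 5 [-0.0637 -0.0848  0.1193]
scene 1 23 shaft [ 0.0638 -0.0811  0.1106] x 0.05577181670682439 0.06782394700169028 y -0.0890526149865363 -0.07529899140318314 top 7 [ 0.0617 -0.0816  0.1193]
side -1 40 shaft [-0.0628 -0.0847  0.1165] x -0.0675336454522564 -0.05661242065917518 y -0.08803888262149105 -0.0769662248150991 top 20 [-0.0616 -0.0824  0.1195]
side 1 42 shaft [ 0.0601 -0.0851  0.1127] x 0.05623614270575778 0.06672107869162605 y -0.08850170167686496 -0.07665365347182815 top 19 [ 0.0616 -0.0826  0.1194]
```

Emit:
send_rows --motion '[[[1,0,0],[0,0,0.8],1],[[1,0,0],[0,0,1],1],[[1,0,0],[0,0,1],1],[[1,0,0],[0,0,1],1],[[1,0,0],[0,0,1],1],[[1,0,0],[0,0,1],1],[[0,0,0],[0,0,1],1],[[0,0,0],[0,0,1],1],[[0,0,0],[0,0,1],1],[[0,0,0],[0,0,1],1],[[0,0,0],[0,0,1],1],[[0,0,0],[0,0,1],1]]'

```text
time_s: 1.35
ee_pos: [0.5986, 0.1696, 0.2051]
eef_rot: [3.142, 0.001, 0.15]
force: [-0.3, -0.5, -1.0]
grip_width: 0.094
grip_force: 0.0
```

The two cameras agree on the pins to within a few mm: shaker-frame y ≈ -0.0825, so about -12.5 mm from the seat. I'll now move the wrist camera near the plate for a closer measurement.

Emit:
send_rows --motion '[[[0,0,0],[0,0,1],1],[[0,0,0],[0,0,1],1],[[0,0,0],[0,0,0.5],1],[[-1,-0.6,0],[0,0,0],1],[[-1,-0.6,0],[0,0,0],1],[[-1,-0.5,0],[0,0,0],1],[[-1,-0.4,0],[0,0,0],1],[[-0.5,0,0],[0,0,0],1],[[0,0,0],[0,0,0],1],[[0,0,0],[0,0,0],1]]'

```text
time_s: 2.35
ee_pos: [0.4747, 0.2513, 0.2056]
eef_rot: [-3.142, -0.0, -0.145]
force: [0.2, -0.5, -0.6]
grip_width: 0.094
grip_force: 0.0
```

```bash
cat > plate.py <<'E'
from h import *
o=get_obs(); print(o["ee_pos"],o["eef_rot"])
c,R,t=snap("wrist"); P=cloud(c,R,t); save(c,"w1.png")
from scipy.spatial import cKDTree
def rect(z0,z1):
    p=c["pixels"].astype(int); m=(P[...,2]>z0)&(P[...,2]<z1)&(np.hypot(P[...,0]-.5355,P[...,1]-.244)<.11)&(c["depth"]>0)
    n,l,s,_=cv2.connectedComponentsWithStats(m.astype(np.uint8)); k=1+s[1:,4].argmax(); q=P[l==k]
    r=cv2.minAreaRect(q[:,:2].astype(np.float32)*1000); print(z0,len(q),np.median(q[:,2]).round(4),r,s[k])
rect(.006,.016); rect(.054,.066)
E
python3 plate.py
```

```text
[0.47473104 0.25133755 0.20557536] [-3.14154998e+00 -3.52761414e-04 -1.45078671e-01]
0.006 9498 0.0103 ((534.947021484375, 242.41250610351562), (100.20280456542969, 160.15850830078125), 81.52325439453125) [ 272   48   94  148 9498]
0.054 3508 0.0604 ((534.6354370117188, 242.1068572998047), (35.766685485839844, 90.25642395019531), 80.91169738769531) [ 300   77   38   96 3508]
```

View pics/w1.png

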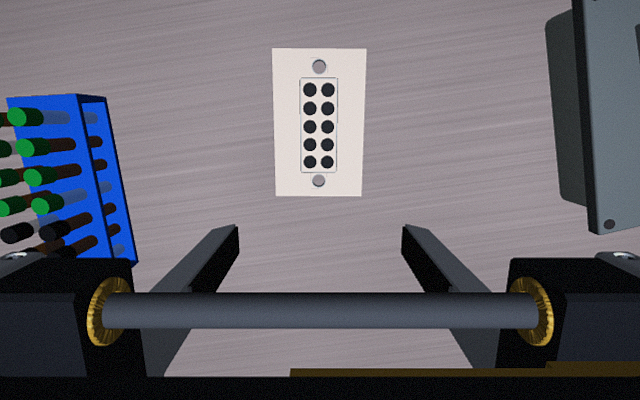

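The wrist view shows the plate clearly at (319,122). Its measured size is 100.2 × 160.2 mm, its top is at 10.3 mm and the rack block's top is at 60.4 mm. Its centre is (0.5348, 0.2423) with yaw -0.150. Now I'll go down and grip.

Emit:
send_rows --motion '[[[1,0,0],[0,0,0.04],1],[[1.03,0,0],[0,0,0],1]]'

```text
out of range: a shift must lie within [-1, 1]
```

Emit:
send_rows --motion '[[[1,0,0.8],[0,0,0.04],1],[[1,0,1],[0,0,0],1],[[0.03,0,1],[0,0,0],1],[[0,0,1],[0,0,0],1],[[0,0,1],[0,0,0],1],[[0,0,0.9],[0,0,0],1],[[0,0,0],[0,0,0],1],[[0,0,0],[0,0,0],-1],[[0,0,0],[0,0,0],-1],[[0,0,0],[0,0,0],-1],[[0,0,0],[0,0,0],-1],[[0,0,0],[0,0,0],-1]]' --squeeze 30

```text
time_s: 3.6
ee_pos: [0.5347, 0.2426, 0.0351]
eef_rot: [-3.141, -0.001, -0.15]
force: [-1.1, 0.7, -0.6]
grip_width: 0.0574
grip_force: 0.0
```

Emit:
send_rows --motion '[[[0,0,0],[0,0,0],-1],[[0,0,0],[0,0,0],-1],[[0,0,0],[0,0,0],-1],[[0,0,0],[0,0,0],-1],[[0,0,-0.5],[0,0,0],-1],[[0,0,-1],[0,0,0],-1],[[0,0,-1],[0,0,0],-1],[[0,0,-1],[0,0,0],-1],[[0,0,-1],[0,0,0],-1],[[0,0,-1],[0,0,0],-1],[[0,0,-0.6],[0,0,0],-1]]'

```text
time_s: 4.7
ee_pos: [0.5347, 0.2425, 0.2209]
eef_rot: [-3.14, -0.002, -0.15]
force: [0.2, 0.6, -3.2]
grip_width: 0.0359
grip_force: 30.0
```

Emit:
send_rows --motion '[[[0,0.5,0],[0,0,0],-1],[[-0.2,1,0],[0,0,0],-1],[[-0.2,1,0],[0,0,0],-1],[[-0.2,1,0],[0,0,0],-1],[[-0.2,1,0],[0,0,0],-1],[[-0.2,1,0],[0,0,0],-1],[[-0.2,1,0],[0,0,0],-1],[[-0.2,1,0],[0,0,0],-1],[[-0.2,1,0],[0,0,0],-1],[[-0.2,1,0],[0,0,0],-1],[[-0.2,1,0],[0,0,0],-1],[[-0.2,1,0],[0,0,0],-1]]'

```text
time_s: 5.9
ee_pos: [0.416, -0.0901, 0.2166]
eef_rot: [-3.142, 0.001, -0.15]
force: [0.9, 0.0, -3.2]
grip_width: 0.0357
grip_force: 30.0
```

Emit:
send_rows --motion '[[[-0.2,1,0],[0,0,0],-1],[[-0.2,1,0],[0,0,0],-1],[[-0.2,1,0],[0,0,0],-1],[[-0.2,1,0],[0,0,0],-1],[[0,1,0],[0,0,0],-1],[[0,0.2,0],[0,0,-0.5],-1],[[0,0,0],[0,0,-0.8],-1],[[0,0,0],[0,0,-0.825],-1],[[0,0,0],[0,0,0],-1],[[0,0,0],[0,0,0],-1]]'

```text
time_s: 6.9
ee_pos: [0.37, -0.2394, 0.217]
eef_rot: [-3.141, 0.001, 0.102]
force: [0.1, -0.0, -2.8]
grip_width: 0.0358
grip_force: 30.0
```

Run:
```python
from h import *
o=get_obs(); print(o["ee_pos"],o["eef_rot"],o["grip_width"])
c,R,t=snap("wrist"); P=cloud(c,R,t); save(c,"w2.png"); np.savez("pics/w2.npz",P=P,pix=c["pixels"],R=R,t=t,k=[c[k] for k in("fx","fy","cx","cy")])
Z=P[...,2]; ok=(c["depth"]>0)
m=ok&(Z>.085)&(Z<.096)&(np.hypot(P[...,0]-.52,P[...,1]+.14)<.2)
q=P[m]; r=cv2.minAreaRect(q[:,:2].astype(np.float32)*1000); print("platform",len(q),np.median(q[:,2]),r)
m=ok&(Z>.114)&(Z<.123)
n,l,s,_=cv2.connectedComponentsWithStats(m.astype(np.uint8))
for k in range(1,n):
    if s[k,4]>15:
        q=P[l==k]; print(s[k],q.mean(0).round(4),q.min(0).round(4),q.max(0).round(4))
for z0,z1 in((.12,.13),(.15,.16)):
    m=ok&(Z>z0)&(Z<z1)&(P[...,1]>-.16)&(P[...,1]<0)&(abs(P[...,0]-.52)<.12)
    q=P[m]
    if len(q)>50: print("block",len(q),cv2.minAreaRect(q[:,:2].astype(np.float32)*1000))
```

```text
[ 0.36995506 -0.23938638  0.21698111] [-3.14109178e+00  7.26275598e-04  1.01837303e-01] 0.03583058709343525
platform 31112 0.0901465503179715 ((468.65155029296875, -148.3059539794922), (113.49437713623047, 300.9130859375), 5.99813175201416)
[102   0  75 103 548] [ 0.4714 -0.1038  0.1186] [ 0.4318 -0.1156  0.114 ] [ 0.5121 -0.0588  0.123 ]
[314  69  15  17 189] [ 0.4689 -0.2313  0.1197] [ 0.4633 -0.2372  0.1141] [ 0.475  -0.2258  0.1216]
block 5329 ((473.41082763671875, -78.42198181152344), (73.30229187011719, 61.158477783203125), 12.263627052307129)
block 1653 ((482.3274230957031, -76.84149169921875), (31.7576961517334, 21.150312423706055), 11.629213333129883)
```

View pics/w2.png

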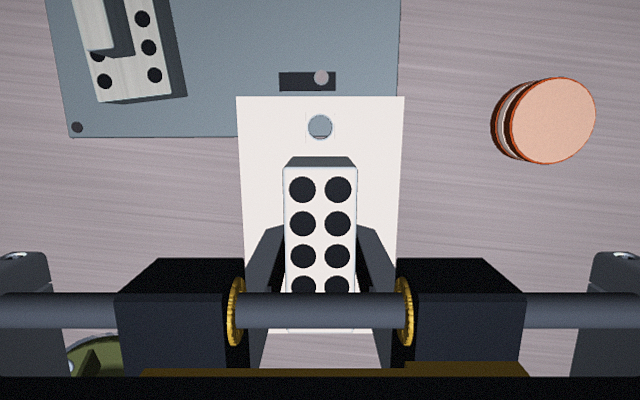

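The wrist view shows the near pin's tip at (321,78), the near plate hole at (320,127) and the tube block at top left. I'll measure how the plate sits in the hand from this same picture.

Run:
```python
import numpy as np,cv2
d=np.load("pics/w2.npz"); P=d["P"];pix=d["pix"];R=d["R"];t=d["t"];fx,fy,cx,cy=d["k"]
def ray(uv,z):
    v=np.array([(uv[0]-cx)/fx,(uv[1]-cy)/fy,1])@R;o=-R.T@t;return o+v*((z-o[2])/v[2])
Z=P[...,2]; sub=Z[100:150,242:300]; zt=np.median(sub); print("plate top z",zt)
m=(abs(Z-zt)<.006); m[:, :230]=0;m[:,410:]=0; m[155:]=0
m=m.astype(np.uint8)
q=P[m>0]; 
A=np.c_[q[:,:2],np.ones(len(q))]; print("tilt",np.linalg.lstsq(A,q[:,2],rcond=None)[0])
hole=(1-m)[108:148,300:340]; n,l,s,c=cv2.connectedComponentsWithStats(hole); 
for k in range(1,n):
    if 100<s[k,4]<1200:
        ct=cv2.findContours((l==k).astype(np.uint8),0,2)[0][0]; (u,v),ax,_=cv2.fitEllipse(ct); print("hole px",u+300,v+108,ax,ray((u+300,v+108),zt))
# front and side edges
g=pix.astype(int).min(2)
fe=[(u,np.where(m[60:140,u])[0][0]+60) for u in range(250,395,5)]
F=np.array([ray(f,zt) for f in fe]); k=np.polyfit(F[:,1],F[:,0],1); print("front edge yaw",-np.arctan(k[0]))
se=[np.where(m[v])[0] for v in range(102,150,4)]
L=np.array([ray((a[0]-.5,v),zt) for a,v in zip(se,range(102,150,4))]);Rr=np.array([ray((a[-1]+.5,v),zt) for a,v in zip(se,range(102,150,4))])
print("side yaw",np.arctan(np.polyfit(L[:,0],L[:,1],1)[0]),np.arctan(np.polyfit(Rr[:,0],Rr[:,1],1)[0]))
M=(L+Rr)/2; f=np.polyfit(M[:,0],M[:,1],1); print("midline y at x=.43",np.polyval(f,.43),"width",np.linalg.norm(L-Rr,axis=1).mean())
# pin tip
pm=((Z>.114)&(Z<.123)); pm[:, :300]=0; pm[:,340:]=0; pm[:60]=0;pm[95:]=0
ct=max(cv2.findContours(pm.astype(np.uint8),0,2)[0],key=cv2.contourArea); (u,v),r=cv2.minEnclosingCircle(ct); print("pin px",u,v,r,ray((u,v),.1195))
e=cv2.fitEllipse(ct);print(e,ray(e[0],.1195))
```

```text
plate top z 0.19276404645248277
tilt [-0.00191966 -0.00061695  0.19343582]
hole px 319.5 126.6298828125 (22.57956314086914, 22.885019302368164) [ 0.43194895 -0.23428352  0.19276405]
front edge yaw 0.10293940395566221
side yaw 0.09906995564204767 0.10231347456630477
midline y at x=.43 -0.23443521736959788 width 0.10003061885848637
pin px 320.5 77.0 8.01570987701416 [ 0.46893216 -0.23125903  0.1195    ]
((320.50067138671875, 76.96874237060547), (14.304937362670898, 15.575243949890137), 171.75755310058594) [ 0.46895558 -0.23125714  0.1195    ]
```

Plate +x hole is at (0.4319,-0.2343). The far pin should be at near pin + 124 mm along the 6° direction, (0.5923,-0.2183). I'll move the hole over it and look down through it.

Emit:
send_rows --motion '[[[0.5,0,0],[0,0,-0.025],-1],[[1,0,0],[0,0,0],-1],[[1,0,0],[0,0,0],-1],[[1,0,0],[0,0,0],-1],[[1,0,0],[0,0,0],-1],[[0.6,0.01,0.3],[0,0,0],-1],[[0.27,0,0.5],[0,0,0],-1],[[0,0,0.6],[0,0,0],-1],[[0,0,0],[0,0,0],-1],[[0,0,0],[0,0,0],-1],[[0,0,0],[0,0,0],-1]]'

```text
time_s: 8.05
ee_pos: [0.531, -0.2226, 0.1764]
eef_rot: [3.141, -0.001, 0.108]
force: [-0.4, -0.2, -2.4]
grip_width: 0.0359
grip_force: 30.0
```

```bash
cat > thru.py <<'E'
from h import *
import sys
o=get_obs(); print(o["ee_pos"],o["eef_rot"],o["force"])
c,R,t=snap("wrist"); P=cloud(c,R,t); Z=P[...,2]
zt=np.median(Z[100:150,242:300]); print("top",zt)
m=(abs(Z-zt)<.006).astype(np.uint8)
hole=(1-m)[108:148,300:340]; n,l,s,_=cv2.connectedComponentsWithStats(hole)
k=1+s[1:,4].argmax(); ct=cv2.findContours((l==k).astype(np.uint8),0,2)[0][0]; (u,v),ax,_=cv2.fitEllipse(ct)
h=ray(c,R,t,(u+300,v+108),zt)[0]; print("hole",u+300,v+108,ax,h)
pm=((Z>.114)&(Z<.124)); pm[:100]=0;pm[155:]=0;pm[:,295:345]&=True;pm[:,:295]=0;pm[:,345:]=0
q=P[pm]; print("pin pts",len(q),q.min(0),q.max(0), "mid",(q.min(0)+q.max(0))/2)
save({"pixels":cv2.resize(c["pixels"][60:200,220:420],(800,560))},sys.argv[1])
E
python3 thru.py w3.png
```

```text
[ 0.53101608 -0.22260193  0.17637893] [ 3.14088597e+00 -1.12641022e-03  1.07520615e-01] [-0.43497632 -0.15763273 -2.36174184]
top 0.15219537300682534
hole 319.5681896209717 126.67476844787598 (22.363262176513672, 23.068471908569336) [ 0.59296579 -0.21724912  0.15219537]
pin pts 217 [ 0.58667725 -0.22351355  0.1174245 ] [ 0.59837607 -0.21250155  0.12231514] mid [ 0.59252666 -0.21800755  0.11986982]
```

View pics/w3.png

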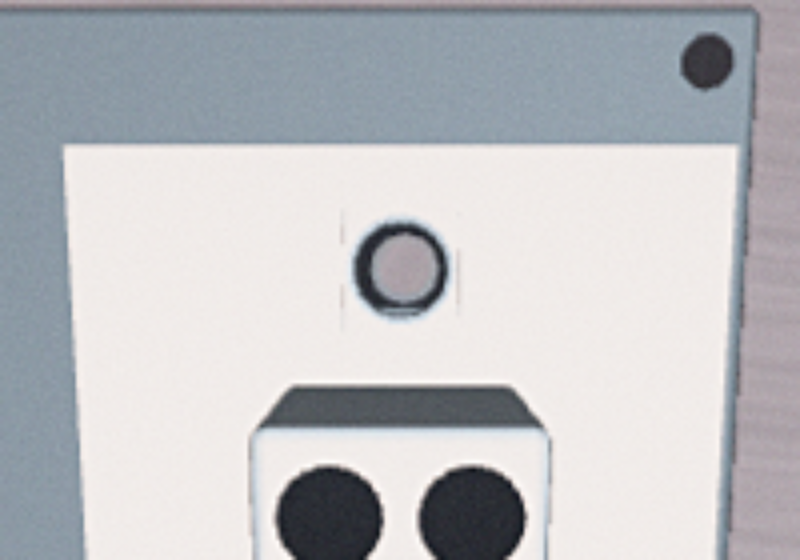

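Seen through the hole at crop (402,268), the pin is nearly centred, about 0.8 mm off. I'll make a small correction and descend slowly.

Emit:
send_rows --motion '[[[-0.02,0.022,0],[0,0,0],-1],[[0,0,0.3],[0,0,0],-1],[[0,0,0.3],[0,0,0],-1],[[0,0,0.2],[0,0,0],-1],[[0,0,0.1],[0,0,0],-1],[[0,0,0.1],[0,0,0],-1],[[0,0,0],[0,0,0],-1]]'

```text
time_s: 8.8
ee_pos: [0.5303, -0.2231, 0.1451]
eef_rot: [-3.141, 0.0, 0.108]
force: [0.2, 1.3, -2.6]
grip_width: 0.036
grip_force: 30.0
```

Emit:
send_rows --motion '[[[0,0,0.2],[0,0,0],-1],[[0,0,0.2],[0,0,0],-1],[[0,0,0.1],[0,0,0],-1],[[0,0,0.1],[0,0,0],-1],[[0,0,0.04],[0,0,0],-1],[[0,0,0],[0,0,0],-1],[[0,0,0],[0,0,0],-1]]'

```text
time_s: 9.5
ee_pos: [0.5304, -0.2232, 0.1264]
eef_rot: [3.141, -0.0, 0.108]
force: [0.4, -0.6, -2.8]
grip_width: 0.0357
grip_force: 30.0
```

Emit:
send_rows --motion '[[[0,0,0.05],[0,0,0],-1],[[0,0,0.05],[0,0,0],-1],[[0,0,0],[0,0,0],-1]]'

```text
time_s: 9.8
ee_pos: [0.5305, -0.2232, 0.1245]
eef_rot: [3.141, -0.001, 0.108]
force: [-5.1, 2.3, 9.2]
grip_width: 0.036
grip_force: 30.0
```

Emit:
send_rows --motion '[[[0,0,0],[0,0,0],1],[[0,0,0],[0,0,0],1],[[0,0,0],[0,0,0],1],[[0,0,0],[0,0,0],1],[[0,0,0],[0,0,0],1],[[0,0,-0.5],[0,0,0],1],[[0,0,-1],[0,0,0],1],[[0,0,-1],[0,0,0],1],[[0,0,-1],[0,0,0],1],[[-1,-1,-1],[0,0,0],1],[[-1,-1,0],[0,0,0],1],[[-1,-1,0],[0,0,0],1]]'

```text
time_s: 11.0
ee_pos: [0.4313, -0.1436, 0.2575]
eef_rot: [3.141, -0.001, 0.108]
force: [0.2, 0.5, 0.5]
grip_width: 0.0937
grip_force: 0.0
```

Emit:
send_rows --motion '[[[-0.5,-1,0],[0,0,0],1],[[0,-0.5,0],[0,0,0],1],[[0,0,0],[0,0,0],1],[[0,0,0],[0,0,0],1]]'

```text
time_s: 11.4
ee_pos: [0.4129, -0.1015, 0.2573]
eef_rot: [3.141, -0.0, 0.109]
force: [-0.3, 0.6, 0.5]
grip_width: 0.0938
grip_force: 0.0
```

```bash
cat > blk.py <<'E'
from h import *
import sys
o=get_obs(); print(o["ee_pos"],o["eef_rot"])
c,R,t=snap("wrist"); P=cloud(c,R,t); Z=P[...,2]; save(c,sys.argv[1])
def rect(name,z0,z1,box):
    m=(Z>z0)&(Z<z1)&(c["depth"]>0)&(P[...,1]>box[0])&(P[...,1]<box[1])&(abs(P[...,0]-.52)<.13)
    n,l,s,_=cv2.connectedComponentsWithStats(m.astype(np.uint8)); k=1+s[1:,4].argmax(); q=P[l==k]
    r=cv2.minAreaRect(q[:,:2].astype(np.float32)*1000); print(name,len(q),np.median(q[:,2]).round(4),np.round(r[0],1),np.round(r[1],1),round(r[2],2),s[k])
rect("block",.120,.130,(-.19,.02)); rect("rib",.150,.160,(-.16,.02))
rect("plate",.096,.105,(-.30,-.12)); rect("platerack",.145,.156,(-.27,-.17))
E
python3 blk.py w4.png
```

```text
[ 0.41290159 -0.10149522  0.25728464] [ 3.14127171e+00 -4.29562139e-04  1.08595002e-01]
block 7911 0.1253 [507.7 -70.6] [142.9  60.2] 12.49 [ 251    0   85  166 7911]
rib 2878 0.1551 [511.3 -69.9] [90.1 20.1] 12.48 [ 273   14   38  119 2878]
plate 9548 0.1004 [ 526.2 -225.1] [150.2 101.4] 6.25 [ 400    0  120  163 9548]
platerack 5184 0.1505 [ 530.8 -224. ] [88.8 36.8] 6.43 [ 453   14   58  115 5184]
```

View pics/w4.png

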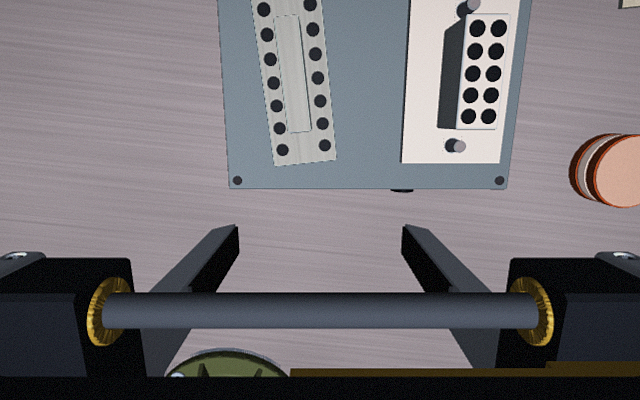

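Both pins stand through the plate's holes at (470,7) and (457,145). The plate top is at 100.4 mm, so it is flush. The block's rib is at (292,73), centre (0.5113,-0.0699), yaw 0.218. I'll go and grip the rib.

Emit:
send_rows --motion '[[[0,0,0],[0,0,-0.91],1],[[1,-0.1,0],[0,0,0],1],[[1,-0.1,0.4],[0,0,0],1],[[1,-0.1,1],[0,0,0],1],[[0.43,-0.02,1],[0,0,0],1],[[0,0,1],[0,0,0],0.2],[[0,0,0.5],[0,0,0],0.2],[[0,0,0.34],[0,0,0],0],[[0,0,0],[0,0,0],0],[[0,0,0],[0,0,0],0]]'

```text
time_s: 12.45
ee_pos: [0.5115, -0.0701, 0.1305]
eef_rot: [3.141, -0.001, 0.217]
force: [0.8, -0.5, 0.2]
grip_width: 0.0575
grip_force: 0.0
```

Emit:
send_rows --motion '[[[0,0,0],[0,0,0],-1],[[0,0,0],[0,0,0],-1],[[0,0,0],[0,0,0],-1],[[0,0,0],[0,0,0],-1],[[0,0,0],[0,0,0],-1],[[0,0,0],[0,0,0],-1]]' --squeeze 25

```text
time_s: 13.05
ee_pos: [0.5111, -0.0696, 0.1301]
eef_rot: [-3.141, -0.0, 0.217]
force: [-0.5, 1.7, 2.5]
grip_width: 0.0201
grip_force: 25.0
```

Emit:
send_rows --motion '[[[0,0,0],[0,0,0.3],-1],[[0,0,0],[0,0,0.3],-1],[[0,0,0],[0,0,0.3],-1],[[0.09,0.3,0],[0,0,0],-1],[[0,0.5,0],[0,0,0],-1],[[0,0.5,0],[0,0,0],-1],[[0,0.5,0],[0,0,0],-1],[[0,0.4,0],[0,0,0],-1],[[0,0.2,0],[0,0,0],-1],[[0,0,0],[0,0,0],-1],[[0,0,0],[0,0,0],-1]]'

```text
time_s: 14.15
ee_pos: [0.5218, -0.1419, 0.1302]
eef_rot: [3.14, -0.001, 0.109]
force: [-0.3, -3.2, 0.9]
grip_width: 0.0194
grip_force: 25.0
```

Run:
```python
from h import *
o=get_obs(); print(o["ee_pos"],o["eef_rot"],o["force"])
c,R,t=snap("wrist"); P=cloud(c,R,t); Z=P[...,2]; save(c,"w5.png")
for nm,z0,z1,y0,y1 in(("block",.120,.130,-.20,-.08),("plate",.096,.105,-.30,-.16)):
    m=(Z>z0)&(Z<z1)&(P[...,1]>y0)&(P[...,1]<y1)&(P[...,0]>.5)&(P[...,0]<.63); q=P[m]
    if len(q)<100: print(nm,len(q));continue
    r=cv2.minAreaRect(q[:,:2].astype(np.float32)*1000); print(nm,len(q),np.median(q[:,2]),r)
```

```text
[ 0.52179938 -0.14185727  0.13018044] [ 3.13980588e+00 -6.66352426e-04  1.08899673e-01] [-0.27584031 -3.1760749   0.88705822]
block 10630 0.12545409948247177 ((553.422119140625, -139.66932678222656), (86.91242218017578, 60.23122024536133), 6.349612712860107)
plate 14025 0.10044987262418988 ((552.6829223632812, -222.48675537109375), (116.17543029785156, 100.59882354736328), 6.490647315979004)
```

View pics/w5.png

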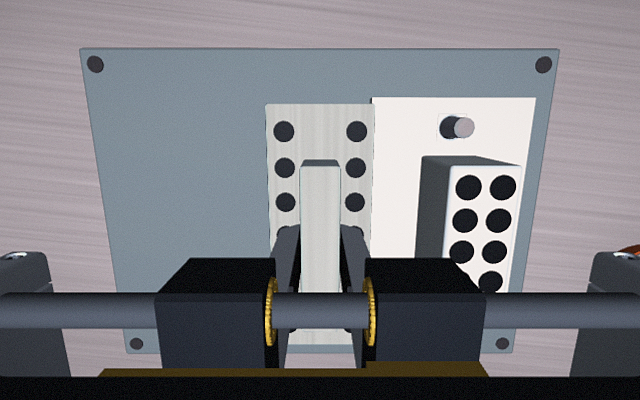

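The block is now parallel to the plate (6.35° against 6.49°), with a gap of about 2 mm at column 373. I'll creep in until contact.

Emit:
send_rows --motion '[[[0,0.03,0],[0,0,0],-1],[[0,0.03,0],[0,0,0],-1],[[0,0,0],[0,0,0],-1]]'

```text
time_s: 14.5
ee_pos: [0.5218, -0.1419, 0.1301]
eef_rot: [-3.14, -0.0, 0.11]
force: [-1.1, 4.5, 6.5]
grip_width: 0.0199
grip_force: 25.0
```

Emit:
send_rows --motion '[[[0,0.03,0],[0,0,0],-1],[[0,0,0],[0,0,0],-1]]'

```text
time_s: 14.7
ee_pos: [0.5219, -0.1426, 0.1301]
eef_rot: [-3.14, -0.0, 0.11]
force: [-1.3, 6.1, 6.9]
grip_width: 0.0202
grip_force: 25.0
```

Emit:
send_rows --motion '[[[0,0.04,0],[0,0,0],-1],[[0,0,0],[0,0,0],-1],[[0,0,0],[0,0,0],-1]]'

```text
time_s: 15.0
ee_pos: [0.5221, -0.1437, 0.1301]
eef_rot: [-3.14, -0.0, 0.11]
force: [0.1, 5.5, 7.9]
grip_width: 0.0202
grip_force: 25.0
```

Emit:
send_rows --motion '[[[0,0.04,0],[0,0,0],-1],[[0,0,0],[0,0,0],-1],[[0,0,0],[0,0,0],-1]]'

```text
time_s: 15.3
ee_pos: [0.5222, -0.1446, 0.1301]
eef_rot: [-3.14, -0.0, 0.11]
force: [0.2, 7.3, 7.1]
grip_width: 0.02
grip_force: 25.0
```

```bash
cat > gap.py <<'E'
from h import *
o=get_obs(); print(o["ee_pos"],o["eef_rot"],o["force"])
c,R,t=snap("wrist"); P=cloud(c,R,t); Z=P[...,2]; r={}
for nm,z0,z1,y0,y1 in(("block",.120,.130,-.20,-.08),("plate",.096,.105,-.30,-.16)):
    m=(Z>z0)&(Z<z1)&(P[...,1]>y0)&(P[...,1]<y1)&(P[...,0]>.5)&(P[...,0]<.63); q=P[m]
    r[nm]=cv2.minAreaRect(q[:,:2].astype(np.float32)*1000); print(nm,np.median(q[:,2]),r[nm])
a=np.radians(r["plate"][2]); d=np.subtract(r["block"][0],r["plate"][0]); print("y distance mm",d@[-np.sin(a),np.cos(a)])
E
python3 gap.py
```

```text
[ 0.52218076 -0.14462787  0.13014136] [-3.13959989e+00 -1.40819209e-04  1.09901162e-01] [0.15626633 7.25993664 7.14243397]
block 0.12543818421757127 ((553.7481079101562, -142.3810577392578), (87.00328826904297, 60.207305908203125), 6.347823619842529)
plate 0.10044676643705508 ((552.4469604492188, -223.34274291992188), (115.77930450439453, 100.9033203125), 6.291528224945068)
y distance mm 80.33147741749791
```

Emit:
send_rows --motion '[[[0,0.04,0],[0,0,0],-1],[[0,0,0],[0,0,0],-1],[[0,0,0],[0,0,0],-1]]'

```text
time_s: 15.65
ee_pos: [0.5223, -0.1454, 0.1302]
eef_rot: [-3.139, -0.0, 0.11]
force: [-1.2, 10.1, 8.3]
grip_width: 0.0199
grip_force: 25.0
```

Emit:
send_rows --motion '[[[0,0.03,0],[0,0,0],-1],[[0,0,0],[0,0,0],-1],[[0,0,0],[0,0,0],-1]]'

```text
time_s: 15.95
ee_pos: [0.5224, -0.1456, 0.1303]
eef_rot: [-3.137, -0.0, 0.11]
force: [-1.9, 16.3, 10.7]
grip_width: 0.0198
grip_force: 25.0
```

```bash
python3 gap.py
```

```text
[ 0.52235014 -0.14557517  0.13025891] [-3.13749022e+00 -9.23014379e-07  1.10081958e-01] [-1.88499591 16.3405093  10.74859983]
block 0.1255616851901226 ((547.9556884765625, -143.93771362304688), (99.01016998291016, 60.20903396606445), 6.374685287475586)
plate 0.10044678845617408 ((552.7218017578125, -224.15365600585938), (115.55355072021484, 100.87092590332031), 6.271302223205566)
y distance mm 80.25654691898502
```

Pushing further raises the force to 16 N without motion, so the block is in contact. I'll relax slightly, release with a small opening and retract.

Emit:
send_rows --motion '[[[0,-0.03,-0.01],[0,0,0],-1],[[0,0,0],[0,0,0],-0.3],[[0,0,0],[0,0,0],-0.3],[[0,0,0],[0,0,0],-0.3],[[0,0,0],[0,0,0],-0.3],[[0,0,-0.3],[0,0,0],-0.3],[[0,0,-1],[0,0,0],-0.3],[[0,0,-1],[0,0,0],-0.3],[[0,0,-1],[0,0,0],-0.3],[[-1,0,-1],[0,0,0],-0.3],[[-1,0,0],[0,0,0],-0.3],[[-1,0,0],[0,0,0],-0.3]]'

```text
time_s: 17.2
ee_pos: [0.4319, -0.1571, 0.2605]
eef_rot: [3.141, -0.002, 0.109]
force: [-0.6, -1.1, 0.8]
grip_width: 0.0329
grip_force: 0.0
```

Emit:
send_rows --motion '[[[-0.7,0.5,0],[0,0,0],-0.3],[[0,0,0],[0,0,0],-0.3],[[0,0,0],[0,0,0],-0.3]]'

```text
time_s: 17.5
ee_pos: [0.4136, -0.1744, 0.2599]
eef_rot: [3.141, -0.001, 0.108]
force: [-0.8, -1.0, 0.1]
grip_width: 0.0329
grip_force: 0.0
```

```bash
sed -i 's/(-.16,.02)/(-.18,-.11)/' blk.py; python3 blk.py w6.png
```

```text
[ 0.41362268 -0.17441013  0.25992254] [ 3.14110102e+00 -9.33551219e-04  1.08124330e-01]
block 7119 0.1253 [ 512.9 -147.5] [130.6  60.1] 6.24 [ 265    0   70  153 7119]
rib 2890 0.1551 [ 522.7 -146.1] [89.2 20. ] 5.89 [ 285    2   26  118 2890]
plate 9800 0.1003 [ 523.  -227.3] [144.1 100.1] 6.09 [ 332    0  109  156 9800]
platerack 5082 0.1504 [ 530.7 -226.1] [89.3 36.5] 6.22 [ 371    5   50  116 5082]
```

View pics/w6.png

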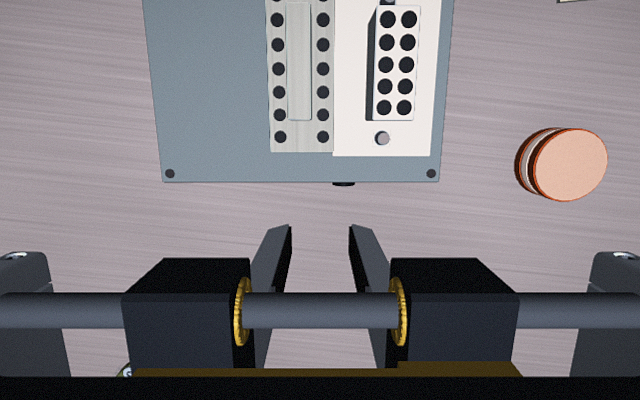

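The picture shows the block's long side closed up to the plate at column 333, with the ends level. The measured centre distance is 80.4 mm and the end offset about 0.6 mm. The yaws agree, both tops are at the right height, and the arm is clear.

```bash
python3 -c "
from station import *
print(hand_in())"
```

```text
the job is handed in; nothing more can be done
None
```

The rack plate lies flush over both pins, the tube block is released squarely against its long side (about 80.4 mm centre to centre, ends level within about 1 mm), and the job is handed in; the result came back without a verdict.

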